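# Open the touch-latch sample cupboard

### The arm

A 6-joint arm with a two-finger parallel gripper is mounted at the origin on the work surface. World frame = base frame: x ahead of the robot, y to its left, z up, the work surface at z = 0. Lengths are in m, angles in rad, forces in N, time in s.
With the tool pointing down it reaches from about 0.375 to 0.975 m from the base axis. Payload 3.8 kg.
Tool frame: the origin (TCP) lies midway between the tips of the shut fingers; the grasp point (between the pads) lies 19 mm behind it; x points along the fingers, y is the direction in which the jaws open and shut, and the axes are right-handed (so a half turn about x gives the same grasp; the last joint's range is limited). The gripper opens to 88 mm and grips with 3 to 60 N. Pads are 18 mm wide; open, the fingers measure 123 mm over their backs; the gripper's body (75 mm by 187 mm) begins 45 mm behind the grasp point.
Start: joints at [-1.179, 0.264, 1.604, -0, 1.274, -0.037], TCP at [0.281, -0.614, 0.239] pointing down, gripper open.
Joint ranges: [-2.63, 2.63], [-0.94, 2.18], [0.31, 2.57], [-1.31, 4.45], [0, 2.66], [-2.55, 2.55]. Speed limits (rad/s): [2.57, 2.57, 3.14, 3.14, 3.14, 3.14].

### API

Orientations are given as a rotation vector (axis times angle).
In Python, from cell import manip, inverse_kinematics, cams, order gives the robot as it stands. Calls block until the motion is done:
- manip.move_pose(position, orientation): joint-space move of the TCP to a pose.
- manip.move_linear(position, rate=0.15, rot=None): straight line of the TCP; rot=None keeps the orientation; rate is the mean speed in m/s.
- manip.set_joints(angles): joint-space move.
- manip.set_gripper(opening, force=None): finger opening in m; force is the grip in N (None keeps the last); returns when the fingers have stopped.
- manip.dwell(seconds).
- inverse_kinematics(position, orientation): joint angles nearest the present ones, or None.
- manip.state(): the state.
- cams.capture(name): name is "scene" or "top" or "wrist"; returns a dict with "image" (400x640x3 uint8, blue, green, red), "z_map" (400x640 float32, m along the optical axis (not along the pixel's ray), 0 where there is no reading), "intrinsics" (3x3 intrinsics, pixels), "position" and "orientation" of the camera in the world; the wrist camera has in their place "T_tool_cam" (4x4, takes a point from camera to tool coordinates, whose origin is the TCP and whose axes are the tool frame's). Camera axes: x right, y down, z forward; pixel columns grow to the right and rows downward; lengths in m; the calibration is good to about 2 mm. A picture is of the moment at which its call begins: read the wrist's pose just before it.
A pose or a line that the arm cannot do raises manip.IKError and nothing moves.
- order.close_job(): hands the job in, once; it reports no verdict.
The state is a dict: "clock": time; "joint_pos": joint angles; "joint_velocities": joint speeds; "tau": joint torques, N m; "tool_pos": TCP position; "tcp_rot": TCP orientation; "contact_force": force on the tool from outside, world axes, zero at the start; "moment": the same for the moment, N m; "gripper_width": finger opening in m.
Only numpy, scipy, OpenCV 4.12 (cv2) and the standard library are available. Lean on these libraries where they do the work, as an engineer would, in place of code of your own. Each camera call takes 0.05 s, during which the arm holds its last target.

### The job

Get the roastery's sample cupboard open, pushing things only and gripping or lifting nothing. First slide the steel canister in front of the door along the bench, upright, until it stands well clear of the door's whole swing; then press the handleless door in near its free edge so that its push-to-open catch lets go and the spring pushes it ajar, and swing it wide open, about square to the cupboard, with a fingertip behind it. Do not let the door hit the canister, and leave the other things on the bench where they stand.

Things in the scene. Friction and masses are not known exactly. Their poses are not given: they have to be found in the camera images.
- cupboard: Wooden bench-top cupboard at the robot's left, 240 deep, 340 wide, 210 high, fixed. Origin: centre of its underside. Its x axis points from front to back (it opens on its -x side), y along the front towards the hinge end (nearer the robot), z up. Carcass: x -120 to 120, y -170 to 170. The door covers y -30 to 170; y -170 to -30 is an open column of shelves, front edges at x = -120.
- cupboard_top (a point): Front edge of the cupboard's top above the middle of its front: cupboard frame x = -143, y = 0, z = 210. The top is bare but for stock standing on its back half (cupboard x > 5), up to 90 high.
- door (a joint): Door angle in rad: 0 shut and latched, growing as it opens towards the cupboard's -x, stop at 1.80. Pressed in, it stops hard at -0.027; about 5 N near the free edge holds it there (8 to 10 N while moving; more does no harm), and the catch trips below -0.022. Then let go, a spring drives it ajar to 0.22 to 0.32; hinge friction holds it there, as anywhere. Pushed fully in, it latches again.
- door_hinge (a point): Vertical hinge axis of the door, at the outer corner of its front face at the hinge end, at the height of the door's top (210 above the bench). Cupboard frame x = -143, y = 170; it stays put as the door swings. Steel hinge knuckles show at this end.
- door_edge (a point): Free vertical edge of the door, on its front face, at the height of its top (210 above the bench), 200 from the hinge axis; moves with the door. Shut: cupboard frame x = -143, y = -30. The door is a plain wooden panel without handle, 200 wide, 16 thick, z = 6 to 210, 0.5 kg; shut, its front face is at x = -143 and it stands 7 off the carcass. Pressing it home moves this edge 5.5 in.
- canister: Round stainless steel bean canister with lid, 84 in diameter (lid rim 87), 72 high, with a small dark wooden knob 22 across on top that reaches 92 high; about 0.35 kg, standing free on the bench 130 to 160 (centre) in front of the door, within its swing. Origin: centre of its underside. To be clear its centre must be more than 247 from the hinge axis.
- bowl_near: White ceramic cupping bowl, 92 across, 60 high, near the cupboard's open shelves; leave it. Origin: centre of its underside.
- bowl_far: White ceramic cupping bowl, 92 across, 60 high, on the right part of the bench; leave it. Origin: centre of its underside.
- tumbler: Glass tumbler, 72 across, 90 high; leave it. Origin: centre of its underside.
- jar: Glass jar with black lid, 68 across, 100 high; leave it. Origin: centre of its underside.
- spoon: Steel cupping spoon, 170 long, lying on the bench; leave it. Origin: on the bench under its middle.
- trier: Sample trier: dark wooden handle and steel tube, 234 long, 30 across at most, lying on the bench; leave it. Origin: on the bench near its middle.
There are look-alikes about, which are no part of the job. What is shaped like the canister but pink or yellow is not meant.

How it is judged:
On the way, in this order (a step that is already met when the one before it is completed fails the run):
1. the canister stands clear of the door's swing, the door still shut (horizontal distance between door_hinge and canister above 0.247 m and height (world z) of canister below 0.006 m and angle between canister's own z axis and vertical below 0.1 rad and value of joint door below 0.06 rad), for 0.2 s.
2. the catch has let go and the door stands ajar (value of joint door above 0.12 rad), for 0.2 s.
3. the door is swung wide open (value of joint door above 1.15 rad), for 0.2 s.
At the end, for the whole second after the job is handed in: The door stands still at more than 1.15 rad (66 degrees) open; the canister stands upright and still on the bench with its centre more than 247 mm from the hinge axis; the robot touches nothing (value of joint door above 1.15 rad and horizontal distance between door_hinge and canister above 0.247 m and height (world z) of canister below 0.006 m and angle between canister's own z axis and vertical below 0.1 rad and linear speed of canister below 0.02 m/s and velocity of joint door between -0.1 and 0.1 rad/s).
It fails at once if the canister is lifted off the bench (height (world z) of canister above 0.012 m).
It fails at once if the canister is tipped (angle between canister's own z axis and vertical above 0.35 rad).
It fails at once if the door hits the canister (contact force between door and canister above 0.3 N).
It fails at once if another thing on the bench is shifted by more than 30 mm (distance of any of bowl_near, bowl_far, tumbler, jar, spoon, trier from where it was at the start of the episode above 0.03 m).
It also fails if it takes over 58 s, if anything falls off the work surface, if the arm or the gripper's body presses on something with over 40 N, if the wrist force passes 120 N, or if a joint passes its speed limit or range.

## Working session

There is one attempt and no reset: what is moved stays moved. The work goes in short steps, each a Python script; the robot and the scene stay as the last script left them, time stands still between calls to the robot, and variables do not carry over. Pictures are saved under pics/ and viewed, and the job is handed in when it is done.

```bash
ls; mkdir -p pics
cat > h.py <<'E'
import numpy as np, cv2
from scipy.spatial.transform import Rotation as R
from cell import manip, inverse_kinematics, cams, order
def cam(name):
    st=manip.state(); c=cams.capture(name); K=np.array(c["intrinsics"])
    if name=="wrist":
        T=np.eye(4);T[:3,:3]=R.from_rotvec(st["tcp_rot"]).as_matrix();T[:3,3]=st["tool_pos"];T=T@np.array(c["T_tool_cam"])
    else:
        o=np.array(c["orientation"],float);T=np.eye(4)
        T[:3,:3]=R.from_rotvec(o).as_matrix() if o.shape==(3,) else (o if o.shape==(3,3) else R.from_quat(o).as_matrix())
        T[:3,3]=c["position"]
    return c["image"],c["z_map"],K,T
def pt(u,v,z,K,T):
    d=np.linalg.inv(K)@[u,v,1]; return (T@np.r_[d*z,1])[:3]
def onplane(u,v,h,K,T):
    d=T[:3,:3]@np.linalg.inv(K)@[u,v,1]; s=(h-T[2,3])/d[2]; return T[:3,3]+s*d
def cloud(zm,K,T):
    v,u=np.mgrid[:zm.shape[0],:zm.shape[1]]; P=np.stack([u,v,np.ones_like(u)],-1)@np.linalg.inv(K).T*zm[...,None]
    return P@T[:3,:3].T+T[:3,3]
def save(name):
    im,z,K,T=cam(name[0]); cv2.imwrite(f"pics/{name[1]}.png",im); np.savez(f"pics/{name[1]}.npz",im=im,z=z,K=K,T=T)
    return im,z,K,T
E
python3 - <<'E'
from h import *
for n in ("scene","top","wrist"):
    im,z,K,T=save((n,n+"0")); print(n,K.tolist(),T.round(3).tolist(),(z>0).mean())
    c=None
print(manip.state())
E
```

```text
pics
scene [[457.6974143362244, 0.0, 319.0094831704608], [0.0, 457.6974143362244, 206.41185635951828], [0.0, 0.0, 1.0]] [[0.815, 0.419, -0.4, 1.116], [0.579, -0.603, 0.549, -0.709], [-0.011, -0.679, -0.734, 1.111], [0.0, 0.0, 0.0, 1.0]] 0.99586328125
top [[387.58914172691055, 0.0, 328.80210771201916], [0.0, 387.58914172691055, 197.62208530645242], [0.0, 0.0, 1.0]] [[-0.024, -0.993, 0.117, 0.457], [-1.0, 0.023, -0.009, 0.027], [0.006, -0.117, -0.993, 1.236], [0.0, 0.0, 0.0, 1.0]] 0.9959921875
wrist [[278.47817939521576, 0.0, 318.0339005896466], [0.0, 278.47817939521576, 197.25456033471326], [0.0, 0.0, 1.0]] [[0.416, -0.877, -0.24, 0.341], [-0.909, -0.401, -0.108, -0.585], [-0.001, 0.264, -0.965, 0.384], [0.0, 0.0, 0.0, 1.0]] 0.956625
{'clock': 0.15, 'joint_pos': array([-1.17894328e+00,  2.64606718e-01,  1.60506320e+00,  5.01430867e-06,
        1.27370505e+00, -3.68921579e-02]), 'joint_velocities': array([-0.00087301, -0.00126033, -0.00423203,  0.0008458 , -0.0016168 ,
       -0.0006591 ]), 'tau': array([-2.13430158e-04, -5.02848208e+01, -3.57468152e+01,  7.29217683e-02,
        2.49303906e-02, -9.57587349e-05]), 'tool_pos': array([ 0.28040983, -0.61338818,  0.23765452]), 'tcp_rot': array([ 1.98489049,  0.43399638, -1.98552022]), 'contact_force': array([ 0.04796815, -0.23549471, -0.45551545]), 'moment': array([-0.03277425, -0.02064305,  0.01960082]), 'gripper_width': 0.08817640761311574}
```

View pics/scene0.png

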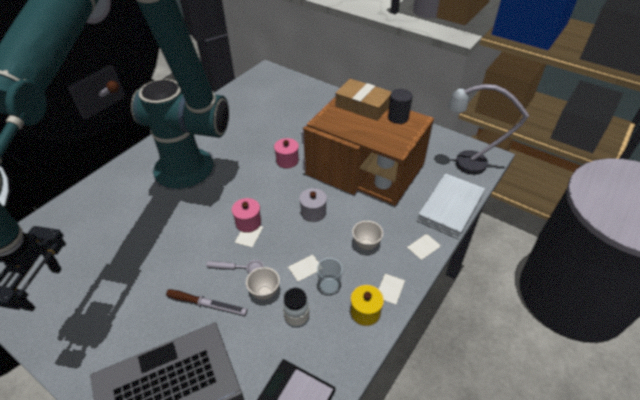

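View pics/top0.png

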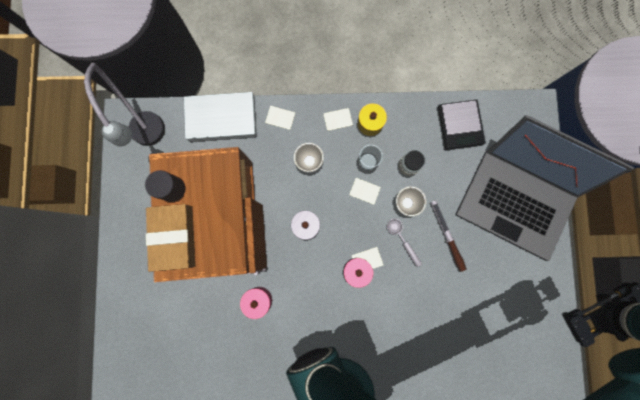

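Scene view: the grey steel canister is at (313,205), which is (305,225) in the top view. Look-alikes are pink at (246,214) and (287,152) and yellow at (367,303) in the scene view; in the top view these are (358,273), (256,303) and (372,118). The cupboard front faces right in the top view, with the door in its lower half.

Run:
```python
import cv2
im=cv2.imread('pics/top0.png'); cv2.imwrite('pics/topc.png',cv2.resize(im[130:320,140:400],None,fx=3,fy=3,interpolation=cv2.INTER_CUBIC))
im=cv2.imread('pics/scene0.png'); cv2.imwrite('pics/scenec.png',cv2.resize(im[70:270,230:460],None,fx=3,fy=3,interpolation=cv2.INTER_CUBIC))
```

```text
(no output)
```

View pics/topc.png

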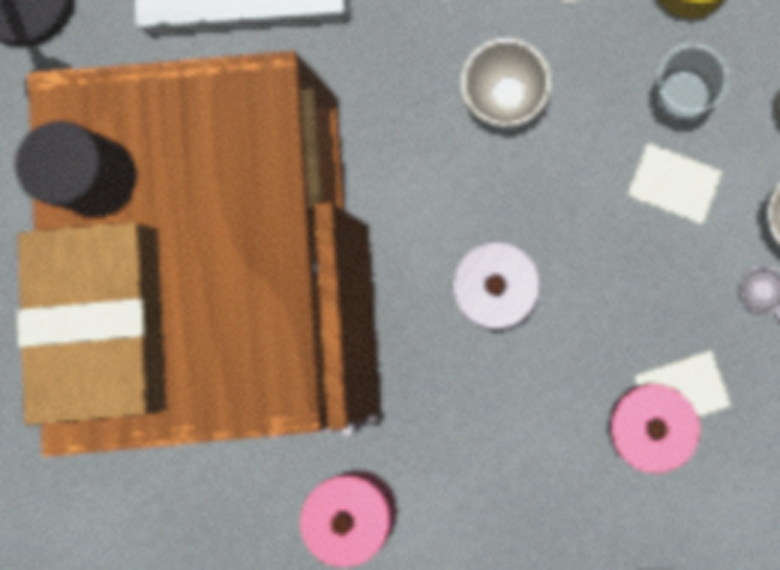

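View pics/scenec.png

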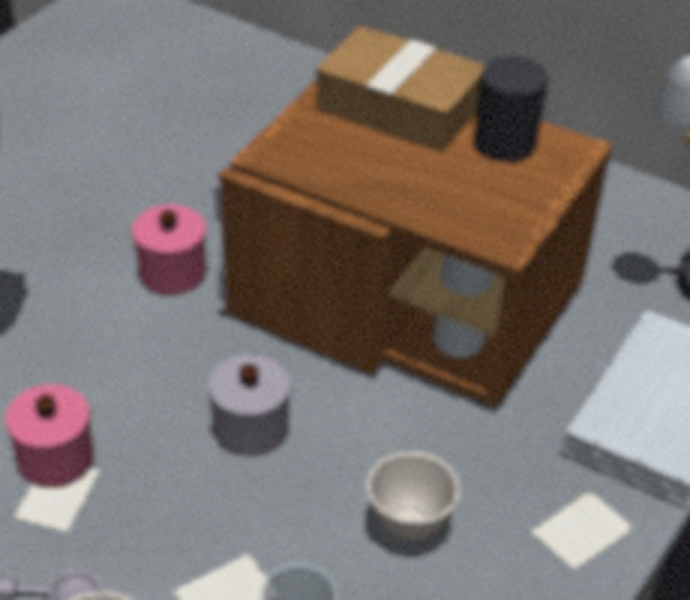

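```bash
cat > m.py <<'E'
from h import *
import sys
def obj(P,im,seed,r,zlo,zhi):
    m=(np.hypot(P[...,0]-seed[0],P[...,1]-seed[1])<r)&(P[...,2]>zlo)&(P[...,2]<zhi)
    return P[m]
if __name__=="__main__":
  for n in ("top0","scene0"):
    d=np.load(f"pics/{n}.npz"); P=cloud(d["z"],d["K"],d["T"]); 
    px={"top0":dict(can=(305,225),pink1=(358,273),pink2=(256,303),yel=(372,118),bn=(308,158),bf=(410,201),tum=(370,158),jar=(412,162)),
        "scene0":dict(can=(313,205),pink1=(246,214),pink2=(287,152),yel=(367,303),bn=(367,236),bf=(263,284),tum=(330,275),jar=(295,303))}[n]
    for k,(u,v) in px.items():
        p=P[v,u]; q=obj(P,None,p,0.06,0.015,0.13)
        t=q[q[:,2]>np.percentile(q[:,2],97)-0.03]
        (cx,cy),r=cv2.minEnclosingCircle(t[:,:2].astype(np.float32))
        print(n,k,p.round(3),"circ",round(cx,3),round(cy,3),round(r,3),"ztop",q[:,2].max().round(3),len(t))
    # cupboard top
    m=(P[...,2]>0.198)&(P[...,2]<0.222)&(P[...,1]>0.15)&(P[...,0]>0.3)&(P[...,0]<0.95)&(P[...,1]<0.7)
    q=P[m]; rect=cv2.minAreaRect(q[:,:2].astype(np.float32)); print("top rect",rect,cv2.boxPoints(rect).round(3).tolist(),np.median(q[:,2]))
E
python3 m.py
```

```text
top0 can [0.512 0.089 0.091] circ 0.514 0.091 0.043 ztop 0.094 647
top0 pink1 [ 0.369 -0.063  0.092] circ 0.369 -0.064 0.043 ztop 0.097 679
top0 pink2 [0.291 0.233 0.095] circ 0.287 0.243 0.044 ztop 0.095 710
top0 yel [ 0.834 -0.121  0.087] circ 0.843 -0.124 0.044 ztop 0.098 598
top0 bn [0.732 0.08  0.007] circ 0.724 0.079 0.046 ztop 0.065 276
top0 bf [ 0.584 -0.242  0.009] circ 0.579 -0.233 0.046 ztop 0.067 287
top0 tum [ 0.727 -0.12   0.005] circ 0.716 -0.112 0.036 ztop 0.097 187
top0 jar [ 0.691 -0.233  0.103] circ 0.698 -0.24 0.032 ztop 0.106 366
top rect ((0.6744111180305481, 0.4073111414909363), (0.661946713924408, 0.308029443025589), 16.805438995361328) [[0.31299999356269836, 0.45899999141693115], [0.4020000100135803, 0.164000004529953], [1.0360000133514404, 0.35600000619888306], [0.9470000267028809, 0.6499999761581421]] 0.21012747462715076
scene0 can [0.535 0.057 0.079] circ 0.516 0.083 0.042 ztop 0.097 379
scene0 pink1 [ 0.386 -0.085  0.073] circ 0.369 -0.068 0.043 ztop 0.095 460
scene0 pink2 [0.305 0.22  0.067] circ 0.29 0.238 0.044 ztop 0.096 315
scene0 yel [ 0.849 -0.139  0.074] circ 0.843 -0.127 0.045 ztop 0.098 794
scene0 bn [0.712 0.094 0.015] circ 0.721 0.078 0.046 ztop 0.065 342
scene0 bf [ 0.559 -0.22   0.01 ] circ 0.575 -0.233 0.046 ztop 0.066 354
scene0 tum [ 0.701 -0.091  0.018] circ 0.714 -0.113 0.037 ztop 0.096 327
scene0 jar [ 0.707 -0.257  0.1  ] circ 0.698 -0.246 0.032 ztop 0.107 514
top rect ((0.6815294027328491, 0.391530841588974), (0.6824337244033813, 0.27952876687049866), 21.770872116088867) [[0.31299999356269836, 0.39500001072883606], [0.41600000858306885, 0.13500000536441803], [1.0499999523162842, 0.3880000114440918], [0.9470000267028809, 0.6480000019073486]] 0.21010004309116725
```

Run:
```python
from h import *
d=np.load("pics/top0.npz");K,T=d["K"],d["T"]
f=lambda u,v:onplane(140+u/3-.33,130+v/3-.33,0.21,K,T)
g={"carc_front_far":(298,52),"carc_front_near":(320,428),"back_near":(43,455),"back_far":(30,73),"door_edge_front":(332,204),"hinge":(347,428)}
for k,a in g.items(): print(k,f(*a).round(4))
d=np.load("pics/scene0.npz");K,T=d["K"],d["T"]
f=lambda u,v,h=0.21:onplane(230+u/3-.33,70+v/3-.33,h,K,T)
for k,a in {"hinge":(222,176),"edge":(389,236),"carc_front_far":(521,270),"back_far":(611,148)}.items(): print('s',k,f(*a).round(4))
print(f(375,375,0.006),f(497,407,0))
# bench height
for n in("top0","scene0"):
    d=np.load(f"pics/{n}.npz");P=cloud(d["z"],d["K"],d["T"]); 
    m=(abs(P[...,0]-.45)<.04)&(abs(P[...,1]-0.0)<.03);print(np.median(P[m][:,2]))
    # knob
    m=(np.hypot(P[...,0]-.514,P[...,1]-.087)<.045)&(P[...,2]>.082);print('knob',P[m].mean(0),m.sum())
    m=(np.hypot(P[...,0]-.514,P[...,1]-.087)<.06)&(P[...,2]>.066)&(P[...,2]<.08);print('lid',P[m].mean(0),np.ptp(P[m],axis=0),m.sum())
    m=(P[...,2]>.012)&(P[...,0]>.2)&(P[...,0]<.75)&(P[...,1]>-.4)&(P[...,1]<.1)
```

```text
carc_front_far [0.7209 0.2573 0.21  ]
carc_front_near [0.3866 0.2373 0.21  ]
back_near [0.3695 0.4764 0.21  ]
back_far [0.7071 0.4976 0.21  ]
door_edge_front [0.5822 0.2268 0.21  ]
hinge [0.386  0.2139 0.21  ]
s hinge [0.3886 0.2136 0.21  ]
s edge [0.5864 0.2306 0.21  ]
s carc_front_far [0.7206 0.2604 0.21  ]
s back_far [0.7059 0.4913 0.21  ]
[0.58112415 0.23003778 0.006     ] [0.71489995 0.27002972 0.        ]
1.2363653596388031
knob [0.51448602 0.09084829 0.09078126] 44
lid [0.51406489 0.09060761 0.0723076 ] [0.08177381 0.08440147 0.01260089] 596
0.0003438177316954505
knob [0.51379372 0.08635743 0.08985516] 40
lid [0.51530652 0.08501551 0.07210373] [0.08670054 0.08647163 0.01322785] 414
```

```bash
cat >> h.py <<'E'
YAW=0.065
def rot(yaw,flip=1):
    # tool x down, tool y along +-(cos yaw, sin yaw)
    x=np.array([0,0,-1.]); y=flip*np.array([np.cos(yaw),np.sin(yaw),0]); z=np.cross(x,y)
    return R.from_matrix(np.c_[x,y,z]).as_rotvec()
E
python3 - <<'E'
from h import *
c=cams.capture("wrist"); print(np.array(c["T_tool_cam"]).round(3))
for fl in (1,-1):
  for p in ([0.5,0.08,0.36],[0.51,0.16,0.035],[0.52,0.01,0.035],[0.57,0.20,0.165],[0.44,0.03,.165]):
    print(fl,p,inverse_kinematics(p,rot(YAW,fl)))
E
```

```text
[[-0.    -0.264  0.965 -0.146]
 [ 1.    -0.     0.    -0.001]
 [-0.     0.965  0.264 -0.067]
 [ 0.     0.     0.     1.   ]]
1 [0.5, 0.08, 0.36] [ 1.09460879e-01 -1.12016983e-01  1.78707260e+00 -4.44089210e-16
  1.46653704e+00  4.44608787e-02]
1 [0.51, 0.16, 0.035] [ 2.57399274e-01  2.18379913e-01  2.07706334e+00 -4.44089210e-16
  8.46149405e-01  1.92399274e-01]
1 [0.52, 0.01, 0.035] [-2.86656725e-02  1.94129179e-01  2.10734143e+00 -4.44089210e-16
  8.40122041e-01 -9.36656725e-02]
1 [0.57, 0.2, 0.165] [ 2.96223967e-01  1.87277222e-01  1.83752021e+00 -4.44089210e-16
  1.11679522e+00  2.31223967e-01]
1 [0.44, 0.03, 0.165] [ 1.15865917e-02 -1.28394329e-01  2.16253594e+00 -4.44089210e-16
  1.10745104e+00 -5.34134083e-02]
-1 [0.5, 0.08, 0.36] None
-1 [0.51, 0.16, 0.035] None
-1 [0.52, 0.01, 0.035] None
-1 [0.57, 0.2, 0.165] None
-1 [0.44, 0.03, 0.165] None
```

Run:
```python
from h import *
d=np.load("pics/top0.npz");P=cloud(d["z"],d["K"],d["T"])
a=np.arctan2(P[...,1],P[...,0]); r=np.hypot(P[...,0],P[...,1])
for lo in np.arange(-1.2,0.4,0.2):
    m=(a>lo)&(a<lo+.2)&(r>.3)&(r<.85)&(P[...,2]<.5); print(round(lo,1),P[m][:,2].max().round(3),P[m][P[m][:,2].argmax()].round(2))
y=np.deg2rad(82)
for p in ([0.43,0.09,0.36],[0.452,0.097,0.038],[0.56,0.02,0.038]):print(inverse_kinematics(p,rot(y)))
st=manip.state()
manip.move_linear([.281,-.60,.36],0.2)
manip.move_pose([0.43,0.09,0.36],rot(y))
save(("wrist","w1")); save(("top","t1")); print(manip.state()["clock"])
```

```text
-1.2 0.464 [ 0.29 -0.58  0.46]
-1.0 0.031 [ 0.37 -0.39  0.03]
-0.8 0.033 [ 0.4  -0.38  0.03]
-0.6 0.067 [ 0.58 -0.28  0.07]
-0.4 0.106 [ 0.71 -0.25  0.11]
-0.2 0.098 [ 0.84 -0.13  0.1 ]
-0.0 0.094 [0.51 0.08 0.09]
0.2 0.216 [0.64 0.26 0.22]
[ 1.49614697e-01 -2.47763996e-01  1.90077209e+00 -4.44089210e-16
  1.48858456e+00 -1.28155529e+00]
[ 1.57507242e-01  8.82093567e-02  2.22431353e+00 -4.44089210e-16
  8.29069763e-01 -1.27366274e+00]
[-8.75147935e-03  2.56949007e-01  2.02055415e+00 -4.44089210e-16
  8.64089495e-01 -1.43992147e+00]
3.5583
```

View pics/w1.png

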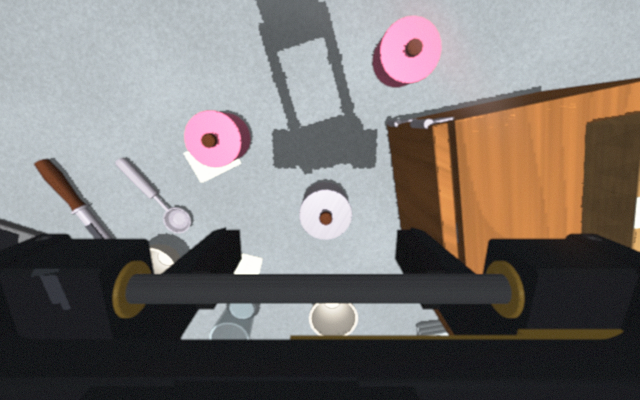

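Wrist view: the canister's knob is at (326,214), the near pink one at (209,140) and the other pink one at (413,47). The hinge knuckles are near (430,122), with the door top running down from there. I'll refine both from an enlarged crop.

Run:
```python
from h import *
d=np.load("pics/w1.npz");K,T,im=d["K"],d["T"],d["im"]
cv2.imwrite('pics/w1c.png',cv2.resize(im[100:250,290:480],None,fx=4,fy=4,interpolation=cv2.INTER_CUBIC))
P=cloud(d["z"],K,T)
m=(np.hypot(P[...,0]-.514,P[...,1]-.087)<.045)&(P[...,2]>.082);print('knob',P[m].mean(0),m.sum())
m=(np.hypot(P[...,0]-.514,P[...,1]-.087)<.07)&(P[...,2]>.066)&(P[...,2]<.08);print('lid',P[m].mean(0),P[m].min(0),P[m].max(0),m.sum())
```

```text
knob [0.50981304 0.09033039 0.09127688] 153
lid [0.50931177 0.09054982 0.0723356 ] [0.46806604 0.04739431 0.06615089] [0.55431697 0.13317234 0.07545721] 1914
```

View pics/w1c.png

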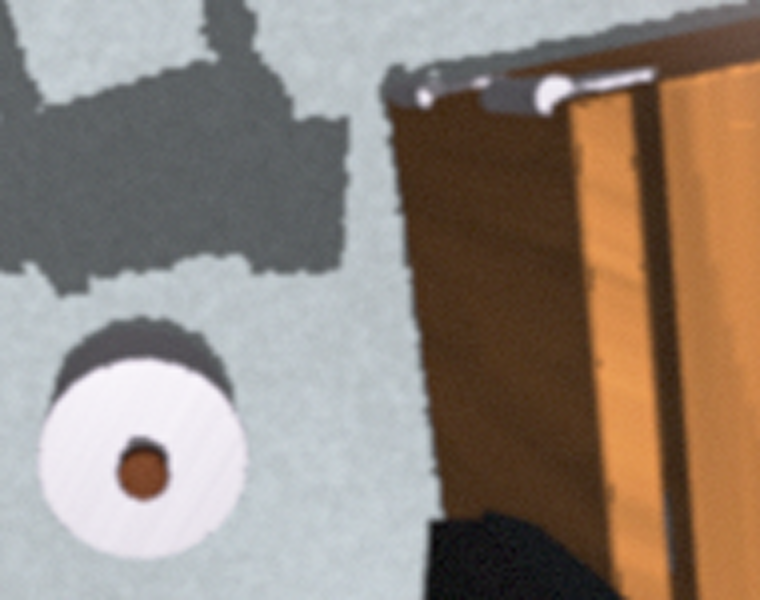

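Run:
```python
from h import *
d=np.load("pics/w1.npz");K,T=d["K"],d["T"]
f=lambda u,v,h:onplane(290+u/4-.4,100+v/4-.4,h,K,T).round(4)
a,b=f(568,106,.21),f(611,598,.21);print(a,b,np.arctan2(b[1]-a[1],b[0]-a[0]))
a,b=f(390,106,.006),f(440,510,.006);print(a,b,np.arctan2(b[1]-a[1],b[0]-a[0]))
print(f(141,457,.072))
```

```text
[0.3836 0.2142 0.21  ] [0.5245 0.2218 0.21  ] 0.053886744710410994
[0.3873 0.2167 0.006 ] [0.5782 0.2262 0.006 ] 0.04972325529518572
[0.5093 0.0893 0.072 ]
```

```bash
cat >> h.py <<'E'
def rott(yaw,tilt):
    y=np.array([np.cos(yaw),np.sin(yaw),0]); zh=np.array([np.sin(yaw),-np.cos(yaw),0])
    x=np.array([0,0,-np.cos(tilt)])+zh*np.sin(tilt)
    return R.from_matrix(np.c_[x,y,np.cross(x,y)]).as_rotvec()
E
python3 - <<'E'
from h import *
y=np.deg2rad(82); r=rott(y,np.deg2rad(6)); zh=np.array([np.sin(y),-np.cos(y)])
c=np.array([.512,.0895])
manip.set_gripper(.055)
p=c-.068*zh
manip.move_pose([*p,.2],r); manip.move_linear([*p,.038],.15)
f0=manip.state()["contact_force"]; print(manip.state()["tool_pos"],f0,manip.state()["gripper_width"])
p=c-.046*zh; manip.move_linear([*p,.038],.04)
s=manip.state();print(s["tool_pos"],s["contact_force"]-f0)
save(("top","t2")); save(("scene","s2")); save(("wrist","w2")); print(s["clock"])
E
python3 -c "
import cv2,numpy as np
a=cv2.imread('pics/s2.png')[100:260,200:440];b=cv2.imread('pics/w2.png')
cv2.imwrite('pics/c2.png',np.vstack([cv2.resize(a,(480,320)),cv2.resize(b,(480,300))][:1]))
cv2.imwrite('pics/c2w.png',b)"
```

```text
[0.44574144 0.09915886 0.03900993] [-0.70530079  0.028913   -0.09381482] 0.05518107056524597
[0.46631077 0.09582535 0.03781296] [-0.06144576  0.04422365 -0.66310617]
6.825
```

View pics/c2.png

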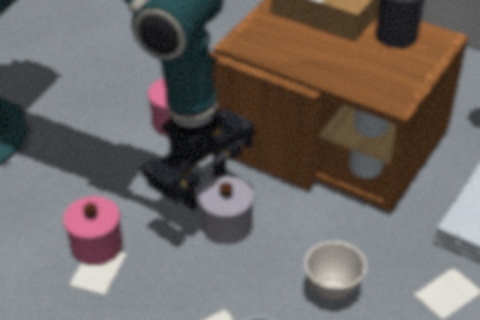

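View pics/c2w.png

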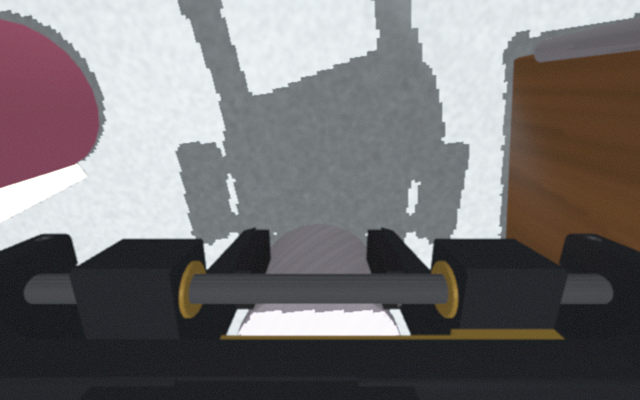

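The wrist view at about (320,265) shows the canister centred between the two fingertips, nearly touching. The body is clear of the door on the right at x>505. I'll push it diagonally away from the hinge.

```bash
python3 - <<'E'
from h import *
y=np.deg2rad(82); r=rott(y,np.deg2rad(6)); zh=np.array([np.sin(y),-np.cos(y)])
s=manip.state(); p0=s["tool_pos"][:2]; f0=s["contact_force"]
c=np.array([.512,.0895]); t=np.array([.600,.020]); 
a=c-.041*zh; b=t-.041*zh
for q in (a,a+(b-a)*.3):
    manip.move_linear([*q,.038],.04); s=manip.state();print(s["tool_pos"],(s["contact_force"]-f0).round(2))
save(("scene","s3"));im,z,K,T=save(("wrist","w3"))
manip.move_linear([*b,.038],.05); s=manip.state();print(s["tool_pos"],(s["contact_force"]-f0).round(2))
save(("scene","s4"));save(("wrist","w4")); save(("top","t4"));print(s["clock"])
E
python3 -c "
import cv2,numpy as np
g=lambda n:cv2.resize(cv2.imread('pics/%s.png'%n)[100:260,200:440],(480,320))
w=lambda n:cv2.resize(cv2.imread('pics/%s.png'%n),(320,200))
cv2.imwrite('pics/c4.png',np.hstack([np.vstack([g('s3')[:280],g('s4')[:280]]),np.vstack([w('w3'),w('w4'),np.zeros((160,320,3),np.uint8)])]))"
```

```text
[0.47179449 0.09523537 0.0381406 ] [0.93 0.12 0.29]
[0.49803965 0.07414782 0.03802807] [-0.45  0.52  0.16]
[0.5593529  0.02575404 0.03802623] [-0.57 -0.46 -0.51]
10.0583
```

View pics/c4.png

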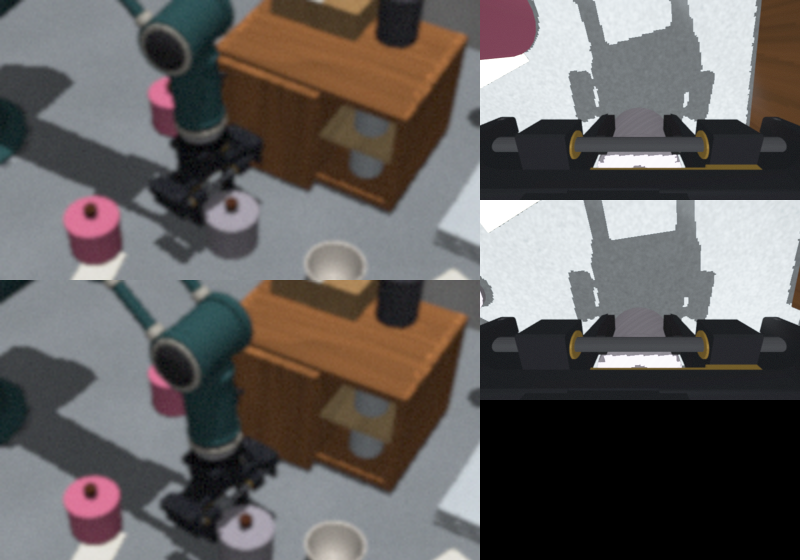

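The canister stays cradled and upright, and its knob moved from about (228,205) to (245,520) in the stacked crop. Next I'll back off along the tool, lift, and measure.

Run:
```python
from h import *
y=np.deg2rad(82); r=rott(y,np.deg2rad(6)); zh=np.array([np.sin(y),-np.cos(y)])
p=manip.state()["tool_pos"]
manip.move_linear([*(p[:2]-.04*zh),.038],.08)
manip.move_linear([*(p[:2]-.06*zh),.3],.25)
manip.set_gripper(0.0)
manip.move_pose([.45,-.0,.34],rot(np.deg2rad(82)))
H=np.array([.387,.2145])
for n in("top","scene","wrist"):
    im,z,K,T=save((n,n[0]+"5"));P=cloud(z,K,T)
    m=(np.hypot(P[...,0]-.60,P[...,1]-.02)<.05)&(P[...,2]>.060)&(P[...,2]<.08);q=P[m]
    if len(q)<50: print(n,len(q));continue
    (cx,cy),rr=cv2.minEnclosingCircle(q[:,:2].astype(np.float32));print(n,cx,cy,rr,q.mean(0),np.hypot(cx-H[0],cy-H[1]))
print(manip.state()["clock"])
```

```text
top 0.6007728576660156 0.021776489913463593 0.043387509882450104 [0.6002102  0.02192971 0.07218637] 0.2878214481493168
scene 0.5985723733901978 0.019202860072255135 0.04569677263498306 [0.60218629 0.01457417 0.07177181] 0.28793027288897294
wrist 0.5644862651824951 0.04128978028893471 0.01748654991388321 [0.56302717 0.03924953 0.07086754] 0.24799829543927612
13.4917
```

View pics/t5.png

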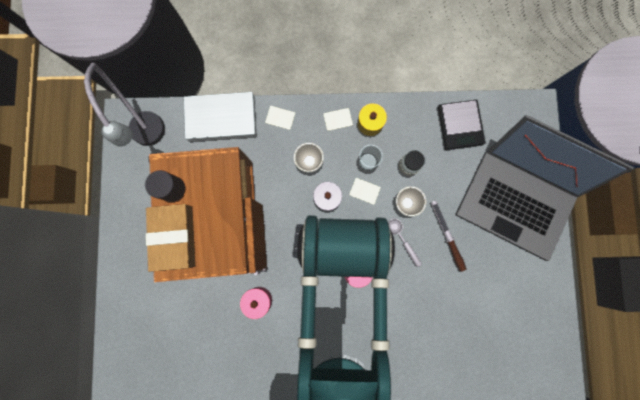

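```bash
cat >> h.py <<'E'
H=np.array([.387,.2145]); e=np.array([np.cos(.06),np.sin(.06)]); n=np.array([np.sin(.06),-np.cos(.06)])
E
python3 - <<'E'
from h import *
r=rot(.06)
pos=lambda o,z=.16:[*(H+.175*e+o*n),z]
manip.move_pose(pos(.05,.26),r); manip.move_linear(pos(.05),.15)
manip.move_linear(pos(.022),.06); manip.dwell(.2)
f0=manip.state()["contact_force"]
o=.020
while o>-.012:
    manip.move_linear(pos(o),.03); s=manip.state(); F=(s["contact_force"]-f0)
    a=(s["tool_pos"][:2]-H)@n
    print(round(o,4),a.round(4),F.round(1))
    if F@[*n,0]>14: break
    o-=.0015
manip.dwell(.2); s=manip.state(); print((s["tool_pos"][:2]-H)@n,(s["contact_force"]-f0).round(1),s["clock"])
E
```

```text
0.02 0.0201 [ 1.2 -0.3  1.1]
0.0185 0.0184 [ 0.1 -0.4  0.2]
0.017 0.0169 [-0.3 -0.8  0.4]
0.0155 0.0154 [ 0.3 -1.9  1.6]
0.014 0.0139 [ 1.  -1.2  1.3]
0.0125 0.0124 [-1.2 -0.7  1.5]
0.011 0.0109 [-0.4 -0.3  1. ]
0.0095 0.0098 [-0.  -2.1  1.1]
0.008 0.0084 [ 0.2 -4.3  0.8]
0.0065 0.0068 [ 0.7 -6.6  2.2]
0.005 0.0052 [ 0.3 -5.9  1.9]
0.0035 0.0049 [ 0.2 -9.4  2.4]
0.002 0.0049 [  0.2 -14.1   3.7]
0.004912834903340036 [ -0.3 -13.9   4.5] 20.0667
```

Contact at about 10 mm, and a hard stop 5 mm further in at 14 N: the door is pressed home. I'll let go and look.

Run:
```python
from h import *
pos=lambda o,z=.16:[*(H+.175*e+o*n),z]
manip.move_linear(pos(.10),.3); manip.dwell(.3)
manip.move_linear(pos(.10,.30),.3)
manip.move_pose([.50,.0,.34],rot(.06))
save(("top","t6"));save(("scene","s6"));save(("wrist","w6"));print(manip.state()["clock"])
a=cv2.imread('pics/t6.png')[130:320,140:400]; b=cv2.imread('pics/s6.png')[70:270,230:460]
cv2.imwrite('pics/c6.png',np.hstack([cv2.resize(a,(400,292)),cv2.resize(b,(336,292))]))
cv2.imwrite('pics/c6t.png',cv2.resize(a,None,fx=3,fy=3,interpolation=cv2.INTER_CUBIC))
```

```text
22.25
```

View pics/c6t.png

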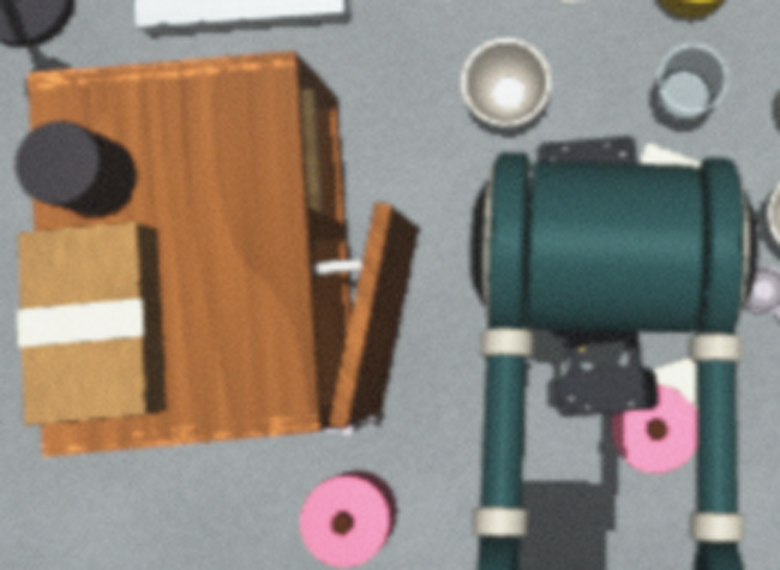

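View pics/c6.png

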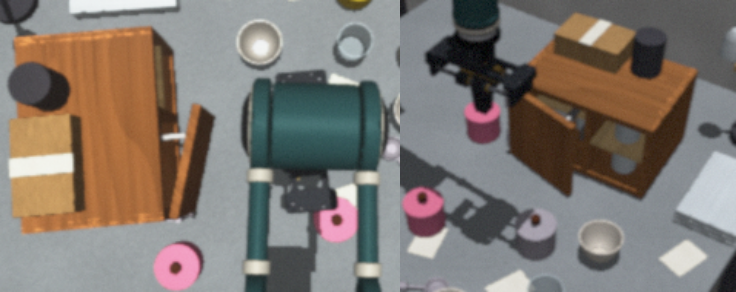

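Door ajar: in the crop its free end is at (375–393, 202–213), with a white plunger behind it at (338,267). I'll measure the angle, then hook behind the free edge.

Run:
```python
from h import *
d=np.load("pics/t6.npz");K,T=d["K"],d["T"]
f=lambda u,v:onplane(140+u/3-.33,130+v/3-.33,0.21,K,T)[:2]
for k,a in {"inner":(375,203),"outer":(393,213),"plungerend":(360,267),"pl0":(318,268)}.items():
    p=f(*a)-H; print(k,f(*a).round(4),"along",(p@e).round(4),"out",(p@n).round(4),"r",np.hypot(*p).round(4), "ang",np.arctan2(p@n,p@e).round(3))
```

```text
inner [0.5822 0.1887] along 0.1933 out 0.0375 r 0.1969 ang 0.192
outer [0.5729 0.1728] along 0.183 out 0.0528 r 0.1905 ang 0.281
plungerend [0.5256 0.2022] along 0.1376 out 0.0206 r 0.1392 ang 0.149
pl0 [0.5256 0.2392] along 0.1399 out -0.0163 r 0.1408 ang -0.116
```

Run:
```python
from h import *
Z=.165
W=lambda a,o,z=Z:[*(H+a*e+o*n),z]
def arc(f):
    d=np.cos(f)*e+np.sin(f)*n; m=-np.sin(f)*e+np.cos(f)*n
    return [*(H+.185*d-.026*m),Z],rot(.06-f)
fs=np.r_[.18:1.5:12j]
assert all(inverse_kinematics(*arc(f)) is not None for f in fs)
manip.move_pose(W(.25,.010,.30),rot(.06))
manip.move_linear(W(.25,.010),.15)
f0=manip.state()["contact_force"]
manip.move_linear(W(.187,.008),.06)
print((manip.state()["contact_force"]-f0).round(1))
for f in fs:
    p,r=arc(f); manip.move_linear(p,.07,r); s=manip.state(); F=s["contact_force"]-f0
    print(f.round(2),s["tool_pos"].round(3),F.round(1),round(s["clock"],2))
    if np.linalg.norm(F)>25: print("STOP");break
    if abs(f-.66)<.06: save(("scene","s7"))
save(("top","t8"));save(("scene","s8"))
a=cv2.imread('pics/t8.png')[130:320,140:400]; b=cv2.imread('pics/s8.png')[70:270,230:460]
cv2.imwrite('pics/c8.png',np.hstack([cv2.resize(a,(400,292)),cv2.resize(b,(336,292))]))
```

```text
[ 0.6  1.  -1.2]
0.18 [0.574 0.218 0.165] [ 0.5  0.9 -0.7] 25.86
0.3 [0.573 0.196 0.165] [-0.4  0.7 -0.7] 26.32
0.42 [0.569 0.174 0.165] [-0.1 -0.  -0.9] 26.79
0.54 [0.563 0.152 0.165] [-0.7  1.1 -1.1] 27.26
0.66 [0.554 0.132 0.165] [ 0.7  0.2 -1.5] 27.73
0.78 [0.543 0.112 0.165] [ 0.6  0.8 -1.8] 28.24
0.9 [0.53  0.094 0.165] [ 1.5  1.2 -1.3] 28.71
1.02 [0.515 0.078 0.165] [ 0.6 -0.  -0.7] 29.18
1.14 [0.497 0.064 0.165] [ 0.4  0.9 -1.7] 29.64
1.26 [0.479 0.052 0.165] [ 0.4  0.2 -0.9] 30.11
1.38 [0.458 0.042 0.165] [ 0.3  0.3 -1. ] 30.57
1.5 [0.437 0.035 0.165] [ 0.2  0.7 -0.8] 31.04
```

View pics/c8.png

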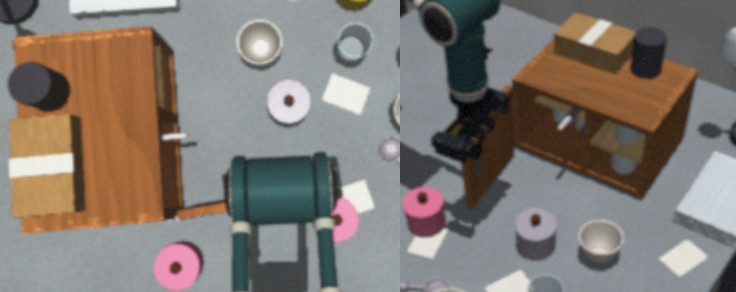

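The door is about square (top crop, strip at (200,210)) and the canister stands untouched at (288,100). I'll back away from the door and verify.

Run:
```python
from h import *
p=manip.state()["tool_pos"]
manip.move_linear([p[0]+.04,p[1]+.01,p[2]],.06)
manip.move_linear([p[0]+.05,p[1]+.01,.34],.2)
manip.move_pose([.45,-.30,.36],rot(-.8)); manip.dwell(.3)
d0=np.load("pics/top0.npz");P0=cloud(d0["z"],d0["K"],d0["T"])
for n_ in("top","scene"):
    im,z,K,T=save((n_,n_[0]+"9"));P=cloud(z,K,T)
    m=(np.hypot(P[...,0]-.60,P[...,1]-.02)<.05)&(P[...,2]>.060)&(P[...,2]<.08);q=P[m]
    (cx,cy),rr=cv2.minEnclosingCircle(q[:,:2].astype(np.float32));print(n_,"can",cx,cy,rr,q[:,2].mean(),np.hypot(cx-H[0],cy-H[1]))
    m=(P[...,2]>.19)&(P[...,2]<.216)&(P[...,1]<.19)&(P[...,1]>-.05)&(P[...,0]>.33)&(P[...,0]<.5);q=P[m][:,:2]-H
    print("door",len(q),np.median(np.arctan2(q@n,q@e)[np.hypot(*q.T)>.12]) if len(q) else None)
print(manip.state()["clock"],manip.state()["contact_force"])
cv2.imwrite('pics/c9.png',cv2.resize(cv2.imread('pics/t9.png')[90:320,140:500],None,fx=2,fy=2))
```

```text
top can 0.6006698608398438 0.022042561322450638 0.043303512036800385 0.07251912261125111 0.2875668185546463
door 418 1.447583052111027
scene can 0.5995134115219116 0.018437784165143967 0.04489031434059143 0.07185878909179085 0.28914069681515786
door 366 1.4348738592439179
34.725 [-0.65962153 -0.35920067 -0.95597481]
```

View pics/c9.png

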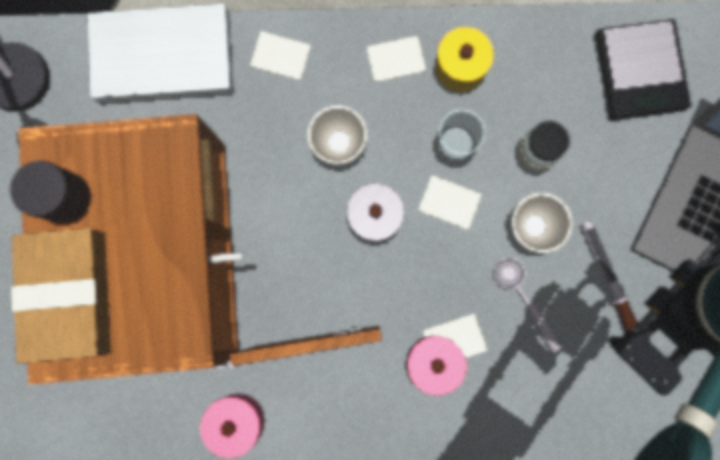

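View pics/s9.png

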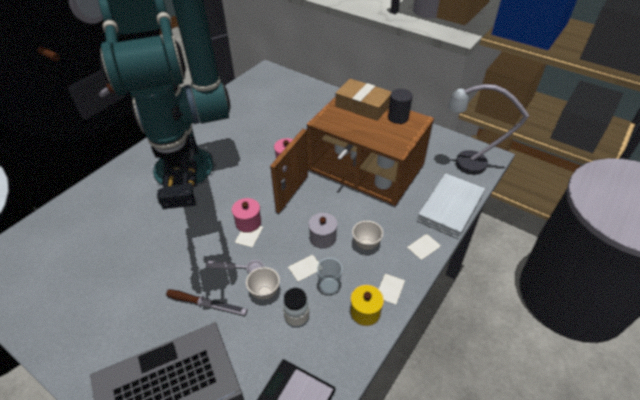

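In the top crop the door is wide open, running from (230,360) to (380,333). The canister is upright at (375,211). The bowls, tumbler, jar, spoon and trier look unmoved, and the arm is clear of everything. I'm handing the job in.

```bash
python3 -c "
from h import *
print(order.close_job(), manip.state()['clock'])"
```

```text
the job is handed in; nothing more can be done
the job is handed in; nothing more can be done
```

The cupboard is open and the job is handed in; I got no verdict back. I slid the steel canister diagonally away from the hinge between two half-open fingertips. I then pressed the door home near its free edge (hard stop at about 14 N) and let the spring set it ajar at about 0.27 rad. Last, I swung it open with a fingertip behind its edge.

Last checks, from the top and scene cameras at 34.7 s:
- **Door:** it stands at about 1.44 rad.
- **Canister:** it is upright, its centre about 288 mm from the hinge axis against the required 247 mm. It was in the same place before and after the door swing.
- **Other things on the bench:** they look unmoved in the pictures, but I did not measure them again.
- **Robot:** it was clear of everything.

One reading disagreed: after the push, the wrist camera gave 248 mm for the canister's distance from the hinge. Its fitted radius was only 17 mm, so it saw just part of the lid, and I left it out.

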